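# Shut the date dish and fasten its turnbutton

### The job

The dates are to stay fresh: gently swing the domed cover of the hexagonal date dish shut, then fasten it with the sprung turnbutton on the dish's front: pull the wing out along its slanting axis, turn it anticlockwise (as seen facing the wing) until the red tip lies over the cover's lip, and let it drop fully home in its notch. Leave the cups, the coffee pot and everything else on the console undisturbed, and let go.

Things in the scene. Friction and masses are not known exactly. Their poses are not given: they have to be found in the camera images.
- dish: Hexagonal glass date dish on a gold foot, 150 mm across the flats, rim 76 mm above the table; heavy, it does not move. Origin: centre of its underside on the table; z up; its -x side is its front, which carries the turnbutton, and its +x side carries the hinge of the cover.
- cover_hinge (a point): Point on the middle of the cover's hinge axis, 82 mm behind the dish's centre and 78 mm above the table. It does not move. Axes as dish; the hinge axis is its y.
- cover (a joint): Angle of the domed glass cover, rad: 0 shut (its gold rim flat on the dish's rim), grows as it opens, up to 1.8; it starts open at 1.1 to 1.6. The hinge is stiff (about 0.4 N m): the cover stays where it is left. Shut, the top of the dome is 148 mm above the table.
- cover_knob (a point): Middle of the cover's handle: a black barrel, 26 mm diameter, 34 mm long, along the hinge axis (pinch its two flat ends; it turns and may slip a little in the grip), on a stem, 30 mm above the dome's top. 129 mm from the hinge axis; shut, 178 mm above the table over the dish's centre. Axes of the cover: y along barrel and hinge, z away from the dome (up when shut, to the dish's +x at 1.57).
- latch_foot (a point): Where the turnbutton's axis meets its round gold foot plate (68 mm across), 115 mm in front of the dish's centre, 44 mm above the table. Fixed to the dish. z is the turning axis, outwards, leaning 40 degrees from vertical to the dish's front (-x); x points up the slope to the cover, y across. The shut cover with its dome and handle stays below 45 mm along this z.
- latch_grip (a point): Place to grip the turnbutton: on its axis, in the upper part of its black wing, 36 mm from the foot when down, 9 mm under the wing's top edge. Wing: plate 44 mm long (x), 10 mm thick (y), 32 mm tall (z). It turns and lifts with the turnbutton: x along the bar to its red tip, z along the axis, outwards. The 18 mm wide bar's top is 23 mm below this point (fingertips just clear it).
- latch_tip (a point): Middle of the red-marked tip of the turnbutton's bar (7 mm thick, 18 mm wide), 48 mm from the turning axis; the tail reaches 32 mm the other way. Under the tail a steel pin drops into a notch in the foot at joint values 0 and 2.2 and blocks turning while it is down; between them it rides on a raised track. Axes as latch_grip.
- latch (a joint): Turn of the turnbutton, rad: 0 unfastened (start, within 0.02), 2.2 fastened (red tip over the cover's lip). Grows anticlockwise seen from outside, looking down on the wing (right-handed about z of latch_foot). Stops at -0.03 and 2.23. Held by its pin at 0 and 2.2; between them it stays where it is left, 6 mm lifted. Turning drag 0.05 to 0.1 N m.
- latch_lift (a joint): How far the turnbutton is pulled out along its axis, m: 0 down (pin in a notch), 0.006 pin on the track, 0.010 end of travel. A spring pulls it back: about 4 N at 0, 7 N at 0.008. To turn it out of a notch, pull it out more than 6 mm; over the other notch it springs down by itself when let go.
- cover_lip (a point): Middle of the top of the steel lip on the cover's front edge, 26 mm wide, 5 mm thick, 32 mm long. When shut it slopes along x of latch_foot, 21 to 53 mm from the turning axis, and the fastened bar lies 1 mm above it. Moves with the cover; axes of the cover.
- tray: Gold-tone steel tray 180 x 260 mm, 18 mm high, fixed; carries the dallah and the red cup. Origin: centre of the underside.
- dallah: Chrome coffee pot (dallah), 210 mm high, 112 mm wide, with spout and black handle, on the tray. Origin: centre of the underside.
- coasters: Black holder, 112 mm square, with round plastic coasters, 47 mm high. Origin: centre of the underside.
- remote: Black remote control lying flat, 180 x 45 x 18 mm. Origin: centre of the underside.
- burner: Gold incense burner on a wooden foot, 90 mm square, 115 mm high. Origin: centre of the underside.
- cup_blue: Blue finjan (small coffee cup) with a gold band, 62 mm across the mouth, 55 mm high. Origin: centre of the underside.
- cup_white: White finjan (small coffee cup) with a gold band, 62 mm across the mouth, 55 mm high. Origin: centre of the underside.
- cup_red: Red finjan (small coffee cup) with a gold band, 62 mm across the mouth, 55 mm high. Origin: centre of the underside.

How it is judged:
By the outcome, as a careful person would: the job done as asked, in the order asked, and still so for the second after the job is handed in, with the robot touching nothing.
It also fails if it takes over 67 s, if anything falls off the work surface, if the arm or the gripper's body presses on something with over 40 N, if the wrist force passes 120 N, or if a joint passes its speed limit or range.

### The arm

A 7-joint arm with a two-finger parallel gripper is mounted at the origin on the work surface. World frame = base frame: x ahead of the robot, y to its left, z up, the work surface at z = 0. Lengths are in m, angles in rad, forces in N, time in s.
With the tool pointing down it reaches from about 0.425 to 0.875 m from the base axis. Payload 4.7 kg.
Tool frame: the origin (TCP) lies at the very end of the fingers, on their centre line; the grasp point (between the pads) lies 19 mm behind it (arm.grasp_offset is the z of the grasp point in the tool frame, in m); z points along the fingers, y is the line along which they close (so a half turn about z gives the same grasp; the last joint's range is limited). The gripper opens to 87 mm and grips with 3 to 60 N. Pads are 19 mm wide; open, the fingers measure 117 mm over their backs; the gripper's body (75 mm by 190 mm) begins 51 mm behind the grasp point.
Start: joints at [0.014, 0.321, -0.07, 1.45, 0.023, 1.371, -0.057], TCP at [0.65, -0, 0.223] pointing down, gripper open.
Joint ranges: [-2.86, 2.86], [-0.3, 2.09], [-1.38, 1.24], [0.06, 2.45], [-1.56, 4.7], [0.09, 2.05], [-2.69, 2.69]. Speed limits (rad/s): [2.57, 2.57, 3.14, 3.14, 3.14, 3.14, 3.14].

### API

Orientations are given as a unit quaternion [w, x, y, z].
In Python, from plant import arm gives the robot as it stands. The module is installed in compiled form; this text tells all that it offers.
- The arm moves only by the tool apply_moves, never from a script. Its argument "deltas" is one flat list of numbers, 7 for each row, row after row: the opening, from -1 (shut) to 1 (fully open), then the shift along the world's x, y, z in cm, then the turn, a rotation vector about the world's x, y, z in rad. In form: [jaw, tx, ty, tz, ax, ay, az, jaw, tx, ty, tz, ax, ay, az, ...]. A call has 1 to 10 rows; each row shifts and turns the commanded pose from where the row before left it; what a row does not reach is not made up. A row lasts 1/8 s, in which the tool goes at most 62.5 mm and 10.7 degrees, less where a joint would pass 70% of its speed; a pose out of reach is approached as far as the arm can. A call with a gripper value outside its range is refused whole. The fingers move at their own pace and stop on an object; "grip_force" is the grip in N (left out, the last holds). Time passes only in rows, so rows that do not move let the fingers close. It gives the time, the measured TCP pose, the force, the opening and the grip force at its end, in the units of the state.
- arm.observe(): the state, without advancing time (a new reading comes with each control period).
- arm.camera(name): name is "scene" or "side" or "wrist"; returns the picture (480x640x3 uint8, red, green, blue); there is no depth.
- arm.camera_info(name): a dict with "fov_y" (degrees; the focal length in pixels is half the picture's height over the tangent of half this angle, whatever the lens; pixels are square), "cx", "cy" (the principal point, pixels), "k1" (the pictures are not rectified: a ray, as slopes to the right and down, at radius r is drawn at 1 + k1 r^2 times it, then the intrinsics apply), "pose" (4x4, takes a point from camera to world coordinates). Camera axes: x right, y up, looking along -z (the intrinsics and any distortion apply to the point x, -y, -z); pixel columns grow to the right and rows downward; lengths in m; the calibration is good to about 2 mm. A picture is of the moment at which its call begins: read the wrist's pose just before it. camera_info takes no time and is no camera call; for the wrist camera it gives the pose at the moment of the call.
- arm.hand_in(): hands the job in; it is judged then, once.
Trained networks look in the newest picture that a camera, given by its name, has taken for a name from the list of things; names that differ only in an ending like _2 or _b are one class to them, and where a whole thing is asked for, a point or a joint stands for the part that bears it (a point fixed in the world has none). Each returns a list of dicts, best first, with "conf" (0 to 1); they miss things now and then, are a little off and sometimes report something else, mostly with a low value. They report only what shows in the picture. A call takes as long as a camera call.
- arm.outline_of(camera, target): "region" (480x640 bool, what is visible of it) and "pixel" ([column, row] in pixels, amid what is visible of it).
The state is a dict: "clock": time; "q": joint angles; "joint_velocities": joint speeds; "joint_efforts": joint torques, N m; "tcp_pos": TCP position; "eef_rot": TCP orientation; "force": force on the tool from outside, world axes, zero at the start; "ft_torque": the same for the moment, N m; "width": finger opening in m; "grasp_force": force on a finger pad.
Only numpy, scipy, OpenCV 4.12 (cv2) and the standard library are available. Lean on these libraries where they do the work, as an engineer would, in place of code of your own. Each camera call takes 0.05 s, during which the arm holds its last target. There are 200 camera calls.

## Working session

There is one attempt and no reset: what is moved stays moved. The work goes in short steps, Python scripts to look and compute and a tool call to move; the robot and the scene stay as the last step left them, time stands still between calls to the robot, and variables do not carry over. Pictures are saved under pics/ and viewed, at most 10 in all, crops included, and the job is handed in when it is done.

Besides the shell and the picture viewer there is one more tool, called after "Emit:" as a command line: name --argument value ..., lists and objects as JSON in quotes. apply_moves: Moves the arm, as the interface text tells. Its arguments: {"type":"object","properties":{"deltas":{"type":"array"},"grip_force":{"type":"number"}},"required":["deltas"]}

```bash
mkdir -p pics; ls; cat > h.py <<'E'
import numpy as np, cv2
from plant import arm
def cam(n):
    i=arm.camera_info(n); f=240/np.tan(np.radians(i['fov_y'])/2); return i,f
def ray(n,px):
    i,f=cam(n); P=np.array(i['pose']); K=np.array([[f,0,i['cx']],[0,f,i['cy']],[0,0,1.]])
    u=cv2.undistortPoints(np.array([[px]],float),K,np.array([i['k1'],0,0,0.]))[0,0]
    d=P[:3,:3]@np.array([u[0],-u[1],-1]); return P[:3,3],d/np.linalg.norm(d)
def proj(n,X):
    i,f=cam(n); P=np.array(i['pose']); c=(np.atleast_2d(X)-P[:3,3])@P[:3,:3]
    s=np.c_[c[:,0]/-c[:,2],-c[:,1]/-c[:,2]]; r2=(s**2).sum(1,keepdims=True)
    return s*(1+i['k1']*r2)*f+[i['cx'],i['cy']]
def tri(rs):
    A=sum(np.eye(3)-np.outer(d,d) for o,d in rs); b=sum((np.eye(3)-np.outer(d,d))@o for o,d in rs)
    X=np.linalg.solve(A,b); return X,[np.linalg.norm(np.cross(X-o,d)) for o,d in rs]
def onz(r,z): o,d=r; return o+d*(z-o[2])/d[2]
E
python3 - <<'E'
from h import *
for n in ['scene','side']:
    im=arm.camera(n); cv2.imwrite(f'pics/{n}0.png',im[...,::-1])
    i=arm.camera_info(n); print(n,i['fov_y'],i['k1'],np.round(i['pose'],3).tolist())
    for t in ['dish','cover_knob','latch_grip','latch_tip','cover_lip','cover','latch_foot']:
        try: print(t,[(np.round(o['pixel'],1).tolist(),round(o['conf'],2),int(o['region'].sum())) for o in arm.outline_of(n,t)[:2]])
        except Exception as e: print(t,e)
E
```

```text
pics
scene 57.973193605825074 0.00372202451511282 [[-0.112, -0.568, 0.816, 1.46], [0.994, -0.065, 0.091, 0.143], [0.001, 0.821, 0.571, 0.785], [0.0, 0.0, 0.0, 1.0]]
dish [([334.2, 238.2], 0.58, 2010)]
cover_knob [([335.4, 238.7], 0.84, 1955), ([254.9, 278.4], 0.62, 294)]
latch_grip [([256.5, 273.5], 0.54, 351)]
latch_tip [([253.6, 276.5], 0.86, 369)]
cover_lip [([338.5, 237.4], 0.94, 1951), ([257.2, 272.8], 0.75, 329)]
cover [([336.7, 239.3], 0.84, 1897)]
latch_foot [([258.5, 277.9], 0.87, 648), ([313.9, 267.0], 0.75, 5233)]
side 48.41516943187752 -0.11800786005162 [[-0.602, -0.641, 0.476, 1.197], [0.798, -0.494, 0.345, 0.532], [0.014, 0.588, 0.809, 1.259], [0.0, 0.0, 0.0, 1.0]]
dish [([312.5, 249.5], 0.91, 4573), ([480.2, 308.4], 0.48, 1924)]
cover_knob [([325.3, 245.5], 0.88, 2541)]
latch_grip []
latch_tip []
cover_lip [([324.3, 245.6], 0.72, 2688)]
cover [([324.9, 243.8], 0.87, 2604)]
latch_foot [([273.9, 244.4], 0.63, 194)]
```

View pics/scene0.png

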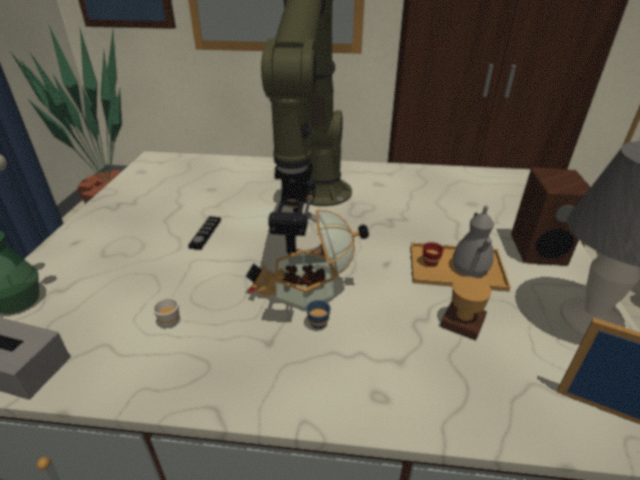

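View pics/side0.png

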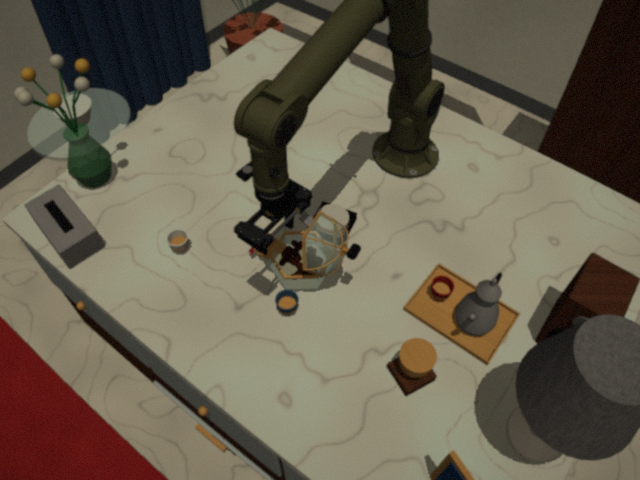

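Scene view: dish at (305,275), its front and turnbutton to the left (255,275), and the cover's knob on the right (363,231). Side view: knob at (354,250), with the latch hidden by the gripper. Next I take close crops and a wrist picture.

```bash
python3 - <<'E'
from h import *
X,e=tri([ray('scene',(363,231)),ray('side',(354,250))]); print('knob',X,e)
a=cv2.imread('pics/scene0.png')[195:315,230:390]; b=cv2.imread('pics/side0.png')[190:310,220:380]
w=arm.camera('wrist')[...,::-1]
r=lambda m,s:cv2.resize(m,s,interpolation=cv2.INTER_CUBIC)
cv2.imwrite('pics/c1.png',np.vstack([np.hstack([r(a,(400,300)),r(b,(400,300))]),np.hstack([r(w,(400,300)),np.zeros((300,400,3),np.uint8)])]))
cv2.imwrite('pics/c1.png',np.vstack([np.hstack([r(a,(400,300)),r(b,(400,300))]),np.hstack([r(w,(400,300)),r(a[45:115,10:110],(400,300))])]))
i=arm.camera_info('wrist'); print(i['fov_y'],np.round(i['pose'],3).tolist())
for t in ['latch_grip','latch_tip','latch_foot','cover_knob','dish']:
  print(t,[(np.round(o['pixel'],1).tolist(),round(o['conf'],2),int(o['region'].sum())) for o in arm.outline_of('wrist',t)[:2]])
print(arm.observe(), arm.grasp_offset)
E
```

```text
knob [0.54401577 0.15724925 0.18885903] [np.float64(0.00043741683232186035), np.float64(0.0004374168323218449)]
71.87939264211943 [[1.0, 0.001, -0.001, 0.649], [-0.0, 0.952, 0.305, 0.083], [0.001, -0.305, 0.952, 0.385], [0.0, 0.0, 0.0, 1.0]]
latch_grip [([269.9, 311.7], 0.63, 1205)]
latch_tip [([265.8, 317.8], 0.91, 1282)]
latch_foot []
cover_knob [([154.9, 142.4], 0.8, 44239)]
dish [([182.1, 168.2], 0.8, 58029), ([267.2, 313.5], 0.28, 1351)]
{'clock': 1.1, 'q': array([ 0.01411484,  0.32098122, -0.07011632,  1.45051407,  0.02260917,
        1.37080551, -0.05687114]), 'joint_velocities': array([ 0.00020763, -0.00047368, -0.00100742, -0.001547  ,  0.00093   ,
        0.00047231,  0.00183472]), 'joint_efforts': array([ 5.78373529e-04, -4.91121733e+01, -4.02807249e-01, -3.12777507e+01,
       -6.37093792e-02,  3.38070025e-02,  3.72409772e-05]), 'tcp_pos': array([ 6.50011553e-01, -2.80940798e-05,  2.22591792e-01]), 'eef_rot': array([4.56817627e-05, 7.07088872e-01, 7.07124688e-01, 1.09592133e-05]), 'force': array([ 0.38804008, -0.05096261,  0.64592914]), 'ft_torque': array([-0.00413527, -0.02177719, -0.02576408]), 'grasp_force': 0.0, 'width': 0.08735720288182432} -0.0187
```

View pics/c1.png

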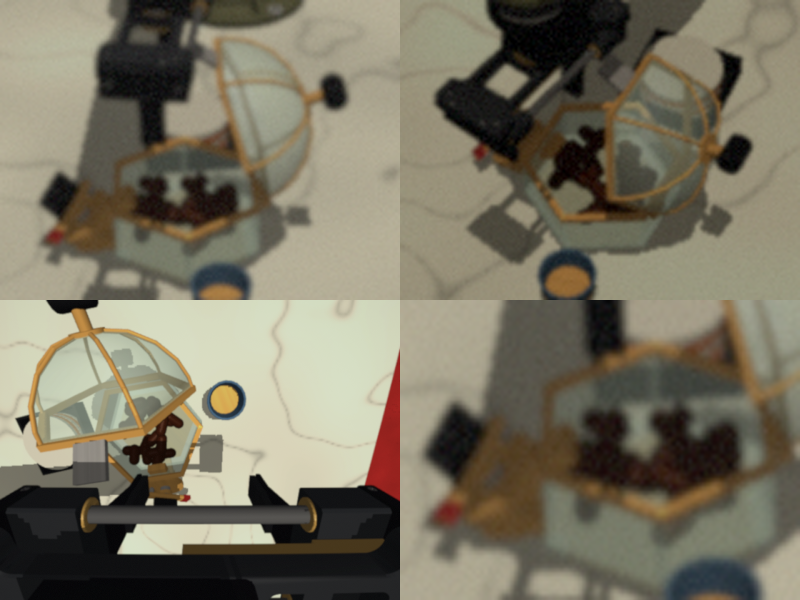

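```bash
cat >> h.py <<'E'
c40,s40=np.cos(np.radians(40)),np.sin(np.radians(40))
FX=np.array([c40,0,s40]);FZ=np.array([-s40,0,c40]);FY=np.array([0,1.,0]);F0=np.array([-.115,0,.044])
def knob_d(th,r=.1293):
    a=np.arctan2(.1,-.082)-th; return np.array([.082+r*np.cos(a),0,.078+r*np.sin(a)])
def latch_d(q,x,y,z):
    b=q-2.2; return F0+FZ*z+FX*(x*np.cos(b)-y*np.sin(b))+FY*(x*np.sin(b)+y*np.cos(b))
def Rz(y): return np.array([[np.cos(y),-np.sin(y),0],[np.sin(y),np.cos(y),0],[0,0,1]])
def W(p,X): return np.array([p[0],p[1],0])+Rz(p[2])@X
E
python3 - <<'E'
from h import *
from scipy.optimize import least_squares
obs=[('scene','k',(363,231)),('side','k',(354,250)),('scene','t',(252,289.5)),('side','t',(252,250.8)),('wrist','t',(295,309)),('scene','w',(253.7,270.4))]
M={'k':lambda p:knob_d(p[3]),'t':lambda p:latch_d(0,.046,0,.010),'w':lambda p:latch_d(0,0,0,.036)}
f=lambda p:np.concatenate([(proj(n,W(p,M[k](p)))[0]-u)/(2 if n=='wrist' else 1) for n,k,u in obs])
s=least_squares(f,[.6,.01,1.6,1.2],loss='soft_l1'); print(s.x,np.round(s.fun,1))
p=s.x; np.save('p.npy',p)
print('knob',W(p,knob_d(p[3])),'foot',W(p,F0),'grip',W(p,latch_d(0,0,0,.036)),'tip',W(p,latch_d(0,.048,0,.01)))
# overlay: dish rim hexagon, foot disc, wing, bar
ims={n:cv2.imread(f'pics/{n}0.png') for n in ['scene','side']}; ims['wrist']=arm.camera('wrist')[...,::-1].copy()
L=[]
hx=[np.array([.0866*np.cos(t),.0866*np.sin(t),.076]) for t in np.radians(np.arange(7)*60+30)]; L.append(hx)
L.append([F0+.034*(FX*np.cos(t)+FY*np.sin(t)) for t in np.linspace(0,2*np.pi,20)])
L.append([latch_d(0,x,0,z) for x,z in [(-.022,.013),(.022,.013),(.022,.045),(-.022,.045),(-.022,.013)]])
L.append([latch_d(0,x,y,.013) for x,y in [(-.032,-.009),(.048,-.009),(.048,.009),(-.032,.009),(-.032,-.009)]])
L.append([np.array([.082,0,.078]),knob_d(p[3])])
out=[]
for n,im in ims.items():
    for l in L: cv2.polylines(im,[np.int32(np.round(proj(n,[W(p,x) for x in l])*16))],False,(0,255,0),1,cv2.LINE_AA,4)
    out.append(im)
r=lambda m,s:cv2.resize(m,s,interpolation=cv2.INTER_CUBIC)
o=np.vstack([np.hstack([r(out[0][195:315,230:390],(400,300)),r(out[1][190:310,220:380],(400,300))]),np.hstack([r(out[2],(400,300)),r(out[2][200:380,120:360],(400,300))])])
cv2.imwrite('pics/c2.png',o)
E
```

```text
[0.56637902 0.01466469 1.71374597 1.19279252] [ 0.4 -0.2 -0.2 -0.1  0.3  0.9  0.6 -0.6  0.4  1.6  0.2 -0.1]
knob [0.54576934 0.1578557  0.19109902] foot [ 0.5827623  -0.09916232  0.044     ] grip [ 0.58605895 -0.12206664  0.0715776 ] tip [ 0.62517282 -0.12141448  0.03350295]
```

View pics/c2.png

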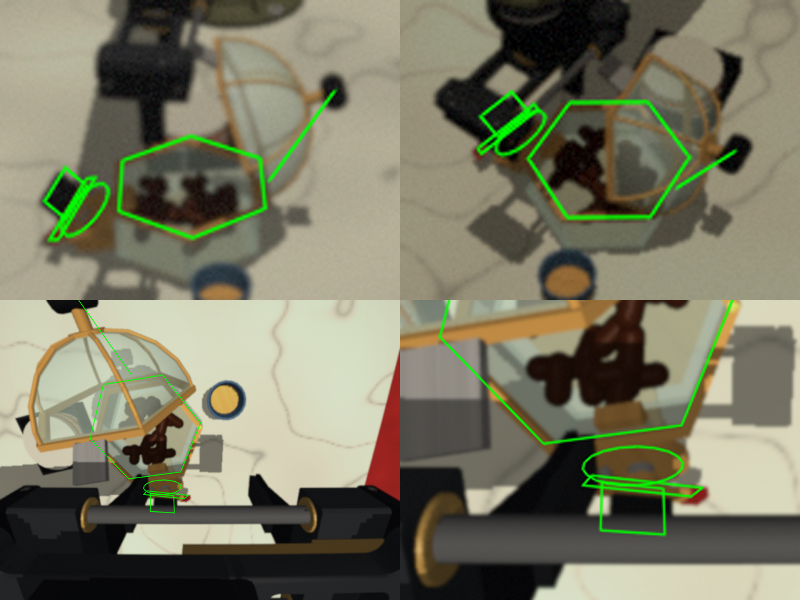

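Overlay check: the fitted model lies on the hexagon, wing, foot and knob to within about 3 mm. Now I go up and over to a point above the knob.

Emit:
apply_moves --deltas '[1,0,0,5,0,0,0,1,0,0,5,0,0,0.04,1,-2.6,4,0,0,0,0.05,1,-2.6,4,0,0,0,0.05,1,-2.6,4,0,0,0,0,1,-2.6,3.8,0,0,0,0,1,0,0,-4,0,0,0,1,0,0,-2.5,0,0,0,1,0,0,0,0,0,0]' --grip_force 20

```text
clock: 2.28
tcp_pos: [0.5447, 0.1575, 0.2557]
eef_rot: [-0.001, 0.656, 0.755, -0.002]
force: [-0.8, 0.5, 0.9]
width: 0.0874
grasp_force: 0.0
```

```bash
python3 - <<'E'
from h import *
p=np.load('p.npy'); K=W(p,knob_d(p[3]))
o=arm.observe(); print(o['tcp_pos'],o['eef_rot'],o['q'])
ims=[]
for n in ['wrist','side','scene']:
    im=arm.camera(n)[...,::-1].copy()
    for a in (K,K+Rz(p[2])@[0,.017,0],K-Rz(p[2])@[0,.017,0]): cv2.circle(im,tuple(np.int32(proj(n,a)[0])),2,(0,255,0),-1)
    u=np.int32(proj(n,K)[0]); ims.append(im if n=='wrist' else im[max(0,u[1]-60):u[1]+60,u[0]-80:u[0]+80]); print(n,u)
cv2.imwrite('pics/c3.png',np.hstack([cv2.resize(i,(400,300)) for i in ims[:2]]))
for n in ['scene','side','wrist']:
    q=arm.outline_of(n,'cover_knob'); print(n,[(np.round(z['pixel']),round(z['conf'],2),z['region'].sum()) for z in q[:2]])
E
```

```text
[0.54473924 0.1575269  0.25569546] [-0.00100026  0.65588642  0.75485697 -0.00172143] [-0.15244908  0.14174413 -0.19541636  1.60401187  0.02775913  1.40254592
 -0.21063291]
wrist [318 252]
side [353 249]
scene [363 230]
scene [(array([336., 236.]), 0.66, np.int64(2133))]
side [(array([321., 252.]), 0.7, np.int64(2016)), (array([255., 162.]), 0.18, np.int64(685))]
wrist [(array([316., 316.]), 0.97, np.int64(15646))]
```

View pics/c3.png

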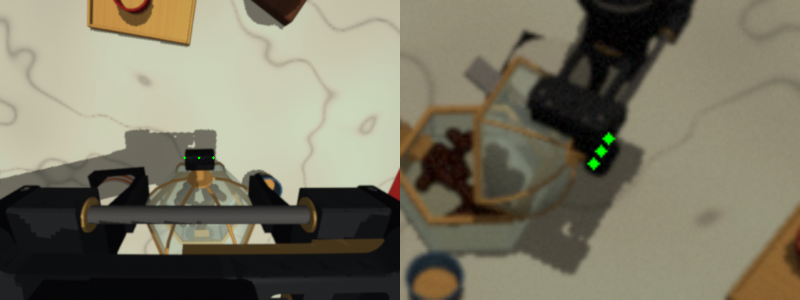

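The projected knob lies on the black barrel (wrist, about 200,159 at half scale), centred between the fingers. I descend and pinch.

Emit:
apply_moves --deltas '[1,0,0,-3,0,0,0,1,0,0,-3,0,0,0,1,0,0,-2.2,0,0,0,-1,0,0,0,0,0,0,-1,0,0,0,0,0,0,-1,0,0,0,0,0,0,-1,0,0,0,0,0,0]' --grip_force 20

```text
clock: 3.45
tcp_pos: [0.5466, 0.1581, 0.1766]
eef_rot: [0.0, 0.656, 0.755, 0.001]
force: [0.0, -0.0, 0.7]
width: 0.055
grasp_force: 0.0
```

```bash
python3 - <<'E'
from h import *
p=np.load('p.npy'); o=arm.observe(); g=o['tcp_pos']+[0,0,.019]; print(g,o['width'],o['grasp_force'],o['force'])
# path of rows, dish radial dir
th=p[3]; K0=W(p,knob_d(th)); 
prev=K0
for t in np.linspace(th,0,15)[1:]:
    k=W(p,knob_d(t)); print(round(t,2),np.round((k-prev)*100,2)); prev=k
E
```

```text
[0.5465506  0.1581487  0.19559132] 0.05503321701172885 0.0 [ 0.03446844 -0.02656747  0.66064679]
1.11 [ 0.14 -0.98  0.49]
1.02 [ 0.15 -1.01  0.41]
0.94 [ 0.15 -1.04  0.32]
0.85 [ 0.15 -1.07  0.23]
0.77 [ 0.16 -1.08  0.13]
0.68 [ 0.16 -1.09  0.04]
0.6 [ 0.16 -1.09 -0.05]
0.51 [ 0.16 -1.08 -0.15]
0.43 [ 0.15 -1.06 -0.24]
0.34 [ 0.15 -1.04 -0.33]
0.26 [ 0.15 -1.01 -0.42]
0.17 [ 0.14 -0.97 -0.5 ]
0.09 [ 0.13 -0.92 -0.58]
0.0 [ 0.13 -0.87 -0.66]
```

Emit:
apply_moves --deltas '[-1,0,0,-0.3,0,0,0,-1,0,0,0,0,0,0,-1,0,0,0,0,0,0,-1,0,0,0,0,0,0,-1,0,0,0,0,0,0]'

```text
clock: 4.08
tcp_pos: [0.5455, 0.1579, 0.1723]
eef_rot: [-0.0, 0.656, 0.755, -0.001]
force: [-1.7, -1.6, -0.5]
width: 0.034
grasp_force: 20.0
```

Gripped at 34 mm wide, which is the barrel length. First half of the arc.

Emit:
apply_moves --deltas '[-1,0.14,-0.98,0.49,0,0,0,-1,0.15,-1.01,0.41,0,0,0,-1,0.15,-1.04,0.32,0,0,0,-1,0.15,-1.07,0.23,0,0,0,-1,0.16,-1.08,0.13,0,0,0,-1,0.16,-1.09,0.04,0,0,0,-1,0.16,-1.09,-0.05,0,0,0]'

```text
clock: 4.95
tcp_pos: [0.5575, 0.0843, 0.1909]
eef_rot: [0.001, 0.656, 0.755, 0.001]
force: [-2.7, 2.5, 6.5]
width: 0.0339
grasp_force: 20.0
```

Emit:
apply_moves --deltas '[-1,0.16,-1.08,-0.15,0,0,0,-1,0.15,-1.06,-0.24,0,0,0,-1,0.15,-1.04,-0.33,0,0,0,-1,0.15,-1.01,-0.42,0,0,0,-1,0.14,-0.97,-0.5,0,0,0,-1,0.1,-0.65,-0.4,0,0,0,-1,0,0,0,0,0,0]'

```text
clock: 5.82
tcp_pos: [0.5676, 0.0225, 0.1701]
eef_rot: [0.003, 0.657, 0.754, 0.001]
force: [2.9, -4.5, 5.2]
width: 0.0341
grasp_force: 20.0
```

```bash
python3 - <<'E'
from h import *
p=np.load('p.npy'); o=arm.observe(); g=o['tcp_pos']+[0,0,.019]; print(g,o['force'],W(p,knob_d(0)))
d=Rz(-p[2])@(g-W(p,np.zeros(3))); r=d-[.082,0,.078]; print('theta',np.arctan2(.1,-.082)-np.arctan2(r[2],r[0]), np.hypot(r[0],r[2]))
E
```

```text
[0.56761425 0.02252097 0.18905316] [ 2.88702724 -4.52894405  5.18568835] [0.56637709 0.01467807 0.17798353]
theta 0.09654686451279115 0.13367176054300103
```

Emit:
apply_moves --deltas '[-1,0,-0.3,-0.3,0,0,0,-1,0,-0.3,-0.3,0,0,0,-1,0,-0.2,-0.3,0,0,0,-1,0,0,-0.2,0,0,0,-1,0,0,0,0,0,0]'

```text
clock: 6.45
tcp_pos: [0.5693, 0.0124, 0.1615]
eef_rot: [0.006, 0.657, 0.753, 0.001]
force: [2.4, -9.0, 13.3]
width: 0.0338
grasp_force: 20.0
```

Emit:
apply_moves --deltas '[-1,0,0,-0.2,0,0,0,-1,0,0.1,-0.2,0,0,0,-1,0,0,0,0,0,0]'

```text
clock: 6.82
tcp_pos: [0.5697, 0.0103, 0.1587]
eef_rot: [0.008, 0.658, 0.753, -0.0]
force: [1.0, -14.0, 17.9]
width: 0.034
grasp_force: 20.0
```

```bash
python3 - <<'E'
from h import *
ims=[]
for n,c in [('scene',(230,190)),('side',(220,190))]:
    im=arm.camera(n)[...,::-1]; x,y=c; ims.append(cv2.resize(im[y:y+120,x:x+160],(400,300),interpolation=cv2.INTER_CUBIC))
cv2.imwrite('pics/c4.png',np.hstack(ims)); print(arm.observe()['force'])
E
```

```text
[  1.15582708 -13.17800899  18.78228937]
```

View pics/c4.png

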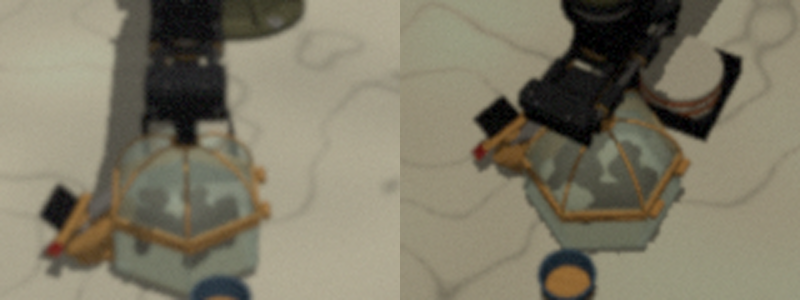

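Cover looks shut (grasp height 178 mm, lip towards the latch). I release the knob and rise.

Emit:
apply_moves --deltas '[0.2,0,0,0.1,0,0,0,0.2,0,0,0,0,0,0,0.2,0,0,0,0,0,0,0.2,0,0,3,0,0,0,0.2,0,0,5,0,0,0,0.2,0,0,5,0,0,0,0.2,0,0,0,0,0,0]'

```text
clock: 7.8
tcp_pos: [0.5672, 0.02, 0.2881]
eef_rot: [0.003, 0.656, 0.755, 0.003]
force: [0.8, -0.5, -0.4]
width: 0.0521
grasp_force: 0.0
```

```bash
python3 - <<'E'
from h import *
from scipy.spatial.transform import Rotation as R
p=np.load('p.npy')
o=arm.observe(); print(o['tcp_pos'],o['eef_rot'],o['q'],o['width'])
Rd=Rz(p[2])
# candidate grasp frames
z=-(Rd@FZ); b=-2.2
by=Rd@(FX*-np.sin(b)+FY*np.cos(b))
q=o['eef_rot']; T=R.from_quat(np.r_[q[1:],q[0]])
for s in (1,-1):
    y=s*by; M=np.c_[np.cross(y,z),y,z]; d=(R.from_matrix(M)*T.inv()).as_rotvec(); print(s,'y',y,'z',z,'rotvec',d,np.linalg.norm(d))
    print(' end y',s*Rd@FY)
P=[W(p,latch_d(0,0,0,h)) for h in (.036,.036-.019,.096,.136)]; print('grip,tcp,+60,+100',np.round(P,4))
print('twist about FZ',Rd@FZ)
for n in ['scene','side','wrist']:
    arm.camera(n)
    for t in ['latch_tip','latch_grip','cover_knob']:
        print(n,t,[(np.round(z['pixel'],1),round(z['conf'],2),z['region'].sum()) for z in arm.outline_of(n,t)[:2]])
E
```

```text
[0.56717969 0.02003702 0.2881339 ] [0.00262486 0.65558604 0.75511121 0.00266672] [ 0.00462923  0.11942624 -0.0955176   1.56330275  0.01153304  1.45192712
  0.04937279] 0.05207080904577468
1 y [0.49426465 0.69686672 0.51969147] z [-0.09157363  0.63623123 -0.76604444] rotvec [ 0.68099484 -0.2273974   0.90620351] 1.1561437433666024
 end y [-0.98980009 -0.14246328  0.        ]
-1 y [-0.49426465 -0.69686672 -0.51969147] z [-0.09157363  0.63623123 -0.76604444] rotvec [ 0.2836293   0.81371058 -2.0909998 ] 2.2616035515005226
 end y [0.98980009 0.14246328 0.        ]
grip,tcp,+60,+100 [[ 0.5861 -0.1221  0.0716]
 [ 0.5843 -0.11    0.057 ]
 [ 0.5916 -0.1602  0.1175]
 [ 0.5952 -0.1857  0.1482]]
twist about FZ [ 0.09157363 -0.63623123  0.76604444]
scene latch_tip []
scene latch_grip [(array([466.5, 306.1]), 0.7, np.int64(2232)), (array([254.5, 276.2]), 0.63, np.int64(321))]
scene cover_knob [(array([254.5, 275.5]), 0.7, np.int64(339)), (array([300.6, 266.8]), 0.57, np.int64(2508))]
side latch_tip [(array([261. , 239.1]), 0.7, np.int64(289))]
side latch_grip [(array([260.3, 240.8]), 0.88, np.int64(324)), (array([289.4, 303.6]), 0.55, np.int64(495))]
side cover_knob [(array([301.4, 254.9]), 0.89, np.int64(2575)), (array([256.4, 240.3]), 0.54, np.int64(270))]
wrist latch_tip [(array([323.3, 311.2]), 0.58, np.int64(1195))]
wrist latch_grip [(array([324.3, 306.4]), 0.95, np.int64(1149)), (array([322.5, 219.9]), 0.42, np.int64(15755))]
wrist cover_knob [(array([321. , 218.2]), 0.69, np.int64(15692))]
```

Option −1 lets joint 7 run from about −2.2 to 0. I spin the tool −2.2 rad about vertical while moving out in front of the latch, then tilt it 40°.

Emit:
apply_moves --deltas '[0.1,0.26,-1.94,-0.5,0,0,-0.17,0.1,0.26,-1.94,-0.5,0,0,-0.17,0.1,0.26,-1.94,-0.5,0,0,-0.17,0.1,0.26,-1.94,-0.5,0,0,-0.17,0.1,0.26,-1.94,-0.5,0,0,-0.17,0.1,0.26,-1.94,-0.5,0,0,-0.17,0.1,0.26,-1.94,-0.5,0,0,-0.17,0.1,0.26,-1.94,-0.5,0,0,-0.17,0.1,0.26,-1.94,-0.5,0,0,-0.17,0.1,0.26,-1.94,-0.5,0,0,-0.17]'

```text
clock: 9.65
tcp_pos: [0.5913, -0.1753, 0.2337]
eef_rot: [0.0, 1.0, 0.003, -0.0]
force: [-0.3, -0.8, -0.4]
width: 0.0478
grasp_force: 0.0
```

Emit:
apply_moves --deltas '[0.1,0,0,-0.8,0,0,-0.17,0.1,0,0,-0.8,0,0,-0.17,0.1,0,0,-0.8,0,0,-0.16,0.1,0,0,-1,0.173,0.025,0,0.1,0,0,-1,0.173,0.025,0,0.1,0,0,-1,0.173,0.025,0,0.1,0,0,-1,0.172,0.025,0,0.1,0,0,0,0,0,0,0.1,0,0,0,0,0,0]'

```text
clock: 10.78
tcp_pos: [0.5919, -0.1738, 0.1709]
eef_rot: [-0.316, 0.912, -0.227, -0.129]
force: [1.0, 1.4, 1.1]
width: 0.0478
grasp_force: 0.0
```

```bash
cat > pose.py <<'E'
from h import *
from scipy.spatial.transform import Rotation as R
def err(h=.117,ang=0,pf='p.npy'):
    p=np.load(pf); o=arm.observe(); Rd=Rz(p[2]); b=-2.2+ang
    z=-(Rd@FZ); y=-(Rd@(FX*-np.sin(b)+FY*np.cos(b))); q=o['eef_rot']; T=R.from_quat(np.r_[q[1:],q[0]])
    d=(R.from_matrix(np.c_[np.cross(y,z),y,z])*T.inv()).as_rotvec()
    print('t',o['clock'],'q',np.round(o['q'],2),'w',o['width'],'dpos cm',np.round((W(p,F0+FZ*h)-o['tcp_pos'])*100,2),'drot',np.round(d,3),'F',np.round(o['force'],1))
E
python3 - <<'E'
from pose import *
err()
p=np.load('p.npy'); im=arm.camera('wrist')[...,::-1].copy()
raw=im.copy()
for l in ([F0+.034*(FX*np.cos(t)+FY*np.sin(t)) for t in np.linspace(0,2*np.pi,20)],[latch_d(0,x,y,.045) for x,y in [(-.022,-.005),(.022,-.005),(.022,.005),(-.022,.005),(-.022,-.005)]],[latch_d(0,x,y,.013) for x,y in [(-.032,-.009),(.048,-.009),(.048,.009),(-.032,.009),(-.032,-.009)]]):
    cv2.polylines(im,[np.int32(proj('wrist',[W(p,x) for x in l]))],False,(0,255,0),1)
cv2.imwrite('pics/w5.png',im); cv2.imwrite('pics/w5raw.png',raw)
E
```

```text
t 10.775 q [ 0.42  0.61  0.19  1.33 -0.61  1.71 -1.39] w 0.047792401134420834 dpos cm [ 0.16  0.02 -3.73] drot [ 0.002 -0.001  0.001] F [1.  1.4 1.1]
```

View pics/w5.png

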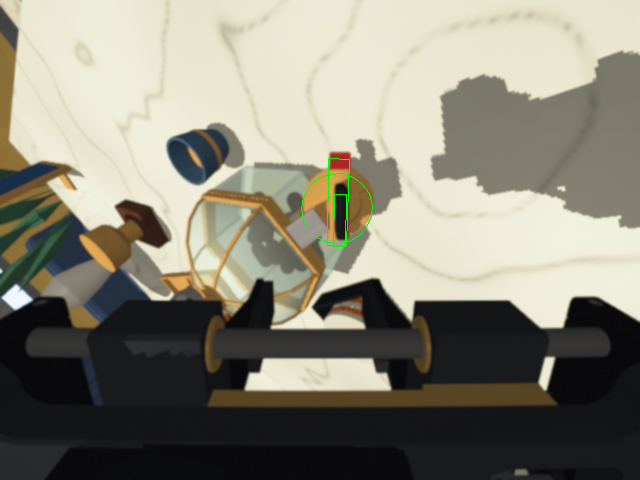

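Wrist view: the bar's red end is at (340,152) and the wing at (341,183–240). The model sits about 6 px lower, so I refine it by the silhouettes.

```bash
python3 - <<'E'
from pose import *
im=cv2.imread('pics/w5raw.png').astype(int); b,g,r=im[...,0],im[...,1],im[...,2]
box=np.zeros(b.shape,bool); box[140:270,300:390]=1
red=(r>110)&(g<70)&(b<80)&box; blk=(r<50)&(g<50)&(b<50)&box
def st(m):
    n,l,s,c=cv2.connectedComponentsWithStats(m.astype(np.uint8)); k=1+np.argmax(s[1:,4]); return s[k],c[k]
print('red',st(red)); print('blk',st(blk))
p=np.load('p.npy')
cor=lambda zz,xs,ys:proj('wrist',[W(p,latch_d(0,x,y,z)) for x in xs for y in ys for z in zz])
w=cor((.013,.045),(-.022,.022),(-.005,.005)); print('wing model',w.min(0),w.max(0), w.mean(0))
t=cor((.006,.013),(.048,),(-.009,.009)); print('tip model',t.min(0),t.max(0))
c0=proj('wrist',W(p,latch_d(0,0,0,.029)))[0]
for v,nm in ((FX,'FX'),(FY,'FY'),(FZ,'FZ')): print(nm,'px per mm',(proj('wrist',W(p,latch_d(0,0,0,.029)+v*.001))[0]-c0))
bx=FX*np.cos(2.2)+FY*-np.sin(2.2); print('bar x px/mm',proj('wrist',W(p,latch_d(0,0,0,.029)+bx*.001))[0]-c0)
E
```

```text
red (array([330, 154,  20,  15, 277], dtype=int32), array([339.93140794, 160.84476534]))
blk (array([336, 184,  11,  55, 576], dtype=int32), array([341.02256944, 210.89409722]))
wing model [331.96553915 188.69474686] [346.90977612 246.63125335] [338.94507238 216.45323788]
tip model [328.27610581 158.43991914] [349.12888492 159.01327831]
FX px per mm [-0.94198066  0.65726165]
FY px per mm [0.65610022 0.90509071]
FZ px per mm [0.07305046 0.27046358]
bar x px/mm [ 0.02379357 -1.1205563 ]
```

```bash
python3 - <<'E'
from pose import *
from scipy.optimize import least_squares
p0=np.load('p.npy')
for n in ['scene','side']:
    im=arm.camera(n).astype(int); u=proj(n,W(p0,latch_d(0,0,0,.029)))[0]; cv2.imwrite(f'pics/{n}6.png',im[...,::-1])
    x,y=int(u[0])-25,int(u[1])-25; s=im[y:y+50,x:x+50]; r,g,b=s[...,0],s[...,1],s[...,2]
    for nm,m in (('blk',(s.max(2)<50)),('red',(r>80)&(r>2*g)&(r>2*b))):
        k,l,st,c=cv2.connectedComponentsWithStats(m.astype(np.uint8))
        print(n,nm,[(np.round(c[i]+[x,y],1),st[i,4]) for i in range(1,k) if st[i,4]>5])
    print(n,'model wing',u,'tip',proj(n,W(p0,latch_d(0,.042,0,.012))))
E
```

```text
scene blk [(array([253.3, 272.8]), np.int32(110))]
scene red [(array([251.9, 289.3]), np.int32(15))]
scene model wing [255.81721183 271.89613145] tip [[252.53352183 288.68029254]]
side blk [(array([258.3, 236.6]), np.int32(141))]
side red [(array([251.5, 250.3]), np.int32(13))]
side model wing [261.45395873 235.26950443] tip [[253.28417433 248.80682784]][ WARN:0@3.634] global loadsave.cpp:1063 imwrite_ Unsupported depth image for selected encoder is fallbacked to CV_8U.
```

```bash
python3 - <<'E'
from pose import *
from scipy.optimize import least_squares
p0=np.load('p.npy')
wing=[(x,y,z) for x in(-.022,.022) for y in(-.005,.005) for z in(.013,.045)]
def f(p,full=False):
    e=[]; 
    def add(n,L,u,s): e.append((proj(n,[W(p,latch_d(0,*l)) for l in L]).mean(0)-u)/s)
    add('scene',wing,(253.3,272.8),1.2); add('scene',[(.0415,0,.013)],(251.9,289.3),1.2)
    add('side',wing,(258.3,236.6),1.2); add('side',[(.0415,0,.013)],(251.5,250.3),1.2)
    add('wrist',wing,(341.,211.),1.5); add('wrist',[(.0415,0,.013)],(340,161),1.5)
    # knob scene/side first pics
    add2=[(proj(n,W(p,knob_d(p[3])))[0]-u)/1.2 for n,u in (('scene',(363,231)),('side',(354,250)))]
    return np.concatenate(e+add2)
s=least_squares(f,p0); print(p0,s.x,np.round(s.fun,1)); np.save('p2.npy',s.x)
err(pf='p2.npy')
E
```

```text
[0.56637902 0.01466469 1.71374597 1.19279252] [0.56797017 0.01024441 1.73665891 1.23178896] [ 0.5  0.1 -1.   0.1  0.8 -0.8 -0.2 -1.1 -0.3 -0.1 -0.3 -0.3  0.1  0.1
  0.  -0.2]
t 10.925 q [ 0.42  0.61  0.19  1.33 -0.61  1.71 -1.39] w 0.04752674131688512 dpos cm [ 0.69 -0.45 -3.93] drot [0.003 0.003 0.022] F [-0.5  0.5  1.3]
```

Emit:
apply_moves --deltas '[0.1,0.35,-0.2,-2,0.001,0.001,0.011,0.1,0.35,-0.25,-1.9,0.002,0.002,0.011,0.1,-0.21,1.27,-1.53,0,0,0,0.1,-0.21,1.27,-1.53,0,0,0,0.1,-0.21,1.27,-1.53,0,0,0,0.1,0,0,0,0,0,0,0.1,0,0,0,0,0,0]'

```text
clock: 11.8
tcp_pos: [0.5922, -0.1415, 0.0854]
eef_rot: [-0.316, 0.914, -0.218, -0.134]
force: [-0.1, -1.1, 0.6]
width: 0.0479
grasp_force: 0.0
```

```bash
python3 - <<'E'
from pose import *
err(h=.019,pf='p2.npy')
p=np.load('p2.npy'); im=arm.camera('wrist')[...,::-1].copy(); cv2.imwrite('pics/w7raw.png',im)
s=im[100:400,200:440].astype(int); b,g,r=s[...,0],s[...,1],s[...,2]
red=(r>110)&(g<70)&(b<80)
print('red',np.argwhere(red)[:,::-1].min(0)+[200,100],np.argwhere(red)[:,::-1].max(0)+[200,100])
for l in ([latch_d(0,x,y,.045) for x,y in [(-.022,-.005),(.022,-.005),(.022,.005),(-.022,.005),(-.022,-.005)]],[latch_d(0,x,y,.013) for x,y in [(-.032,-.009),(.048,-.009),(.048,.009),(-.032,.009),(-.032,-.009)]]):
    k=proj('wrist',[W(p,x) for x in l]); print(np.round(k).tolist()); cv2.polylines(im,[np.int32(k)],False,(0,255,0),1)
cv2.imwrite('pics/w7.png',im[100:460])
E
```

```text
t 11.8 q [ 0.39  0.67  0.17  1.43 -0.61  1.58 -1.33] w 0.0479102795096495 dpos cm [-0.32  2.63 -2.68] drot [-0.002 -0.005  0.003] F [-0.1 -1.1  0.6]
red [300 195] [372 390]
[[319.0, 320.0], [319.0, 251.0], [301.0, 251.0], [302.0, 320.0], [319.0, 320.0]]
[[324.0, 308.0], [325.0, 195.0], [296.0, 196.0], [299.0, 308.0], [324.0, 308.0]]
```

View pics/w7.png

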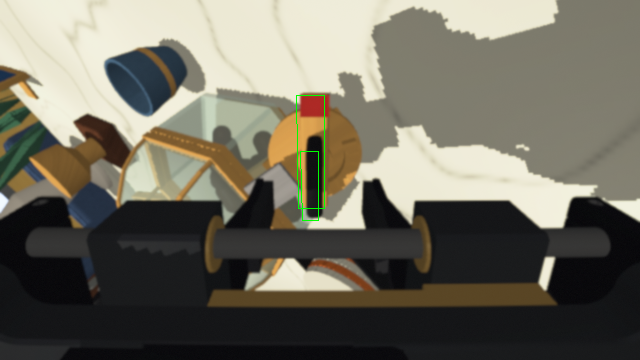

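The wing is between the fingers, with columns 307–323 against a finger midline of about 318, and the red end is at row 195. I descend the last 3.8 cm with a 1 mm lateral correction and grip.

Emit:
apply_moves --deltas '[0.1,-0.14,0.83,-0.94,0,0,0,0.1,-0.14,0.83,-0.93,0,0,0,0.1,-0.14,0.82,-0.93,0,0,0,-1,0,0,0,0,0,0,-1,0,0,0,0,0,0,-1,0,0,0,0,0,0,-1,0,0,0,0,0,0,-1,0,0,0,0,0,0,-1,0,0,0,0,0,0,-1,0,0,0,0,0,0]' --grip_force 30

```text
clock: 13.1
tcp_pos: [0.5885, -0.1159, 0.0578]
eef_rot: [-0.317, 0.913, -0.217, -0.134]
force: [1.6, 1.4, 3.9]
width: 0.0098
grasp_force: 30.0
```

```bash
python3 - <<'E'
from pose import *
err(h=.019,pf='p2.npy'); print(arm.observe()['grasp_force'],arm.observe()['ft_torque'])
E
```

```text
t 13.1 q [ 0.36  0.67  0.15  1.49 -0.62  1.51 -1.32] w 0.009843534775548717 dpos cm [0.05 0.07 0.08] drot [-0.003 -0.004  0.003] F [1.6 1.4 3.9]
30.000433595851064 [ 0.13491483 -0.22659678 -0.28249044]
```

Gripped on 9.8 mm (the wing). Pulling out 8.5 mm along the axis.

Emit:
apply_moves --deltas '[-1,0.03,-0.18,0.22,0,0,0,-1,0.03,-0.18,0.22,0,0,0,-1,0.03,-0.18,0.22,0,0,0,-1,0,0,0,0,0,0]'

```text
clock: 13.6
tcp_pos: [0.589, -0.1196, 0.0624]
eef_rot: [-0.317, 0.913, -0.217, -0.135]
force: [3.8, 6.8, -3.7]
width: 0.0095
grasp_force: 30.0
```

```bash
python3 - <<'E'
from pose import *
err(h=.0275,pf='p2.npy'); o=arm.observe(); p=np.load('p2.npy'); FZw=Rz(p[2])@FZ
print('Fz',o['force']@FZw,'moved',(o['tcp_pos']-[.5885,-.1159,.0578])@FZw, FZw*.183, FZw, o['width'])
E
```

```text
t 13.6 q [ 0.37  0.67  0.16  1.48 -0.62  1.52 -1.33] w 0.009497511626280828 dpos cm [ 0.08 -0.1   0.27] drot [-0.004 -0.006  0.002] F [ 3.8  6.8 -3.7]
Fz -6.717573785640862 moved 0.005947813262982099 [ 0.0194211  -0.11601581  0.14018613] [ 0.10612625 -0.63396619  0.76604444] 0.009497511626280828
```

Emit:
apply_moves --deltas '[-1,0.03,-0.16,0.19,0,0,0,-1,0,0,0,0,0,0]'

```text
clock: 13.85
tcp_pos: [0.5893, -0.121, 0.0641]
eef_rot: [-0.317, 0.913, -0.217, -0.135]
force: [3.4, 6.9, -5.2]
width: 0.0101
grasp_force: 30.0
```

```bash
python3 - <<'E'
from pose import *
o=arm.observe(); p=np.load('p2.npy'); FZw=Rz(p[2])@FZ
print('Fz',o['force']@FZw,o['force'],'moved',(o['tcp_pos']-[.5885,-.1159,.0578])@FZw, FZw*.183, o['width'])
E
```

```text
Fz -8.007530496868382 [ 3.42674088  6.91903437 -5.20173971] moved 0.00813668471257201 [ 0.0194211  -0.11601581  0.14018613] 0.010058665634196995
```

Emit:
apply_moves --deltas '[-1,0,0,0,0.0106,-0.0634,0.0766,-1,0,0,0,0.0159,-0.0951,0.1149,-1,0,0,0,0.0159,-0.0951,0.1149,-1,0,0,0,0,0,0]'

```text
clock: 14.35
tcp_pos: [0.589, -0.1216, 0.0636]
eef_rot: [-0.337, 0.939, -0.031, -0.07]
force: [3.5, 5.5, -5.7]
width: 0.0097
grasp_force: 30.0
```

```bash
python3 - <<'E'
from pose import *
err(h=.0275,ang=.4,pf='p2.npy')
o=arm.observe(); p=np.load('p2.npy'); FZw=Rz(p[2])@FZ
print('Fz',o['force']@FZw,'M',o['ft_torque'],o['ft_torque']@FZw,'moved',(o['tcp_pos']-[.5885,-.1159,.0578])@FZw, o['width'])
E
```

```text
t 14.35 q [ 0.42  0.66  0.08  1.47 -0.58  1.51 -0.95] w 0.009743237103561338 dpos cm [0.08 0.1  0.14] drot [-0.003 -0.006  0.001] F [ 3.5  5.5 -5.7]
Fz -7.473857905784284 M [-0.66749942 -0.89862039 -0.70476822] -0.041028043590548624 moved 0.008126516907483028 0.009743237103561338
```

Turning smoothly with the lift held at about 8 mm. I continue.

Emit:
apply_moves --deltas '[-1,0,0,0,0.0159,-0.0951,0.1149,-1,0,0,0,0.0159,-0.0951,0.1149,-1,0,0,0,0.0159,-0.0951,0.1149,-1,0,0,0,0.0159,-0.0951,0.1149,-1,0,0,0,0.0159,-0.0951,0.1149,-1,0,0,0,0,0,0]'

```text
clock: 15.1
tcp_pos: [0.5895, -0.1229, 0.063]
eef_rot: [-0.336, 0.886, 0.315, 0.058]
force: [4.5, 4.1, -8.2]
width: 0.01
grasp_force: 30.0
```

```bash
cat > chk.py <<'E'
from pose import *
import sys
err(h=.0275,ang=float(sys.argv[1]),pf='p2.npy')
o=arm.observe(); p=np.load('p2.npy'); FZw=Rz(p[2])@FZ
print('Fz',o['force']@FZw,'Maxis',o['ft_torque']@FZw,'lift',(o['tcp_pos']-[.5885,-.1159,.0578])@FZw, o['width'])
E
python3 chk.py 1.15
```

```text
t 15.1 q [ 0.51  0.66 -0.05  1.47 -0.51  1.48 -0.25] w 0.00997017694739926 dpos cm [0.04 0.23 0.2 ] drot [ 0.002 -0.005  0.002] F [ 4.5  4.1 -8.2]
Fz -8.44129783406994 Maxis 0.05976550094290267 lift 0.00854225478395829 0.00997017694739926
```

Emit:
apply_moves --deltas '[-1,0,0,0,0.0159,-0.0951,0.1149,-1,0,0,0,0.0159,-0.0951,0.1149,-1,0,0,0,0.0159,-0.0951,0.1149,-1,0,0,0,0.0159,-0.0951,0.1149,-1,0,0,0,0.0159,-0.0951,0.1149,-1,0,0,0,0.0159,-0.0951,0.1149,-1,0,0,0,0.0106,-0.0634,0.0766,-1,0,0,0,0,0,0]'

```text
clock: 16.1
tcp_pos: [0.5912, -0.1237, 0.063]
eef_rot: [-0.264, 0.628, 0.701, 0.213]
force: [9.9, 3.5, -9.4]
width: 0.0099
grasp_force: 30.0
```

```bash
python3 chk.py 2.2; python3 -c "
from h import *
cv2.imwrite('pics/w8.png',arm.camera('wrist')[100:460,:,::-1])"
```

```text
t 16.1 q [ 0.65  0.68 -0.24  1.46 -0.41  1.45  0.68] w 0.009944905463929295 dpos cm [-0.13  0.31  0.2 ] drot [ 0.012 -0.031  0.044] F [ 9.9  3.5 -9.4]
Fz -8.346196780795987 Maxis -0.013446514746522809 lift 0.009249386061878449 0.009944905463929295
```

View pics/w8.png

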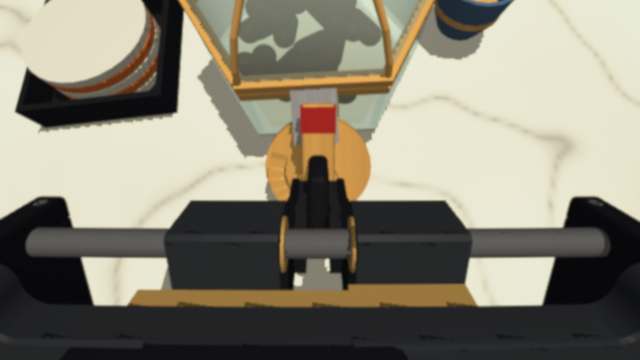

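The red tip now lies over the lip. I add the last 0.05 rad, then lower while still holding.

Emit:
apply_moves --deltas '[-1,-0.1,0,0,0.0053,-0.0317,0.0383,-1,0,0,0,0,0,0,-1,-0.03,0.19,-0.23,0,0,0,-1,-0.03,0.19,-0.23,0,0,0,-1,-0.03,0.19,-0.23,0,0,0,-1,0,0,0,0,0,0]'

```text
clock: 16.9
tcp_pos: [0.5904, -0.1185, 0.0567]
eef_rot: [-0.257, 0.611, 0.716, 0.22]
force: [10.6, 2.1, -6.8]
width: 0.01
grasp_force: 30.0
```

```bash
python3 chk.py 2.2
```

```text
t 16.9 q [ 0.65  0.68 -0.25  1.48 -0.41  1.43  0.73] w 0.0100297851274465 dpos cm [-0.05 -0.21  0.83] drot [0.008 0.002 0.008] F [10.6  2.1 -6.8]
Fz -5.373366576216661 Maxis 0.0075738276462831156 lift 0.0010336162846578145 0.0100297851274465
```

It has dropped through the track height (lift about 1 mm). I finish lowering and release with a small opening, so as not to hit the lip.

Emit:
apply_moves --deltas '[-1,-0.02,0.1,-0.12,0,0,0,-1,0,0,0,0,0,0,-0.2,0,0,0,0,0,0,-0.2,0,0,0,0,0,0,-0.2,0,0,0,0,0,0,-0.2,0,0,0,0,0,0]'

```text
clock: 17.65
tcp_pos: [0.5863, -0.1167, 0.0572]
eef_rot: [-0.261, 0.609, 0.716, 0.218]
force: [0.1, -0.7, -0.1]
width: 0.0336
grasp_force: 0.0
```

```bash
python3 chk.py 2.2
```

```text
t 17.65 q [ 0.65  0.67 -0.25  1.48 -0.41  1.43  0.73] w 0.033628838523351794 dpos cm [ 0.36 -0.39  0.79] drot [ 0.004 -0.005  0.003] F [ 0.1 -0.7 -0.1]
Fz 0.42794879606960023 Maxis -0.0042024579434853035 lift -0.00017826156956358925 0.033628838523351794
```

Free with no contact force. I withdraw along the axis, then look.

Emit:
apply_moves --deltas '[-0.2,0.16,-0.95,1.15,0,0,0,-0.2,0.21,-1.27,1.53,0,0,0,-0.2,0.32,-1.9,2.3,0,0,0,-0.2,0.42,-2.5,3.1,0,0,0,-0.2,0.42,-2.5,3.1,0,0,0,-0.2,0,0,0,0,0,0]'

```text
clock: 18.4
tcp_pos: [0.6034, -0.2123, 0.1726]
eef_rot: [-0.257, 0.611, 0.716, 0.219]
force: [-0.2, -0.4, -0.9]
width: 0.0346
grasp_force: 0.0
```

```bash
python3 - <<'E'
from h import *
p=np.load('p2.npy'); im=arm.camera('wrist')[...,::-1].copy(); raw=im.copy()
s=im.astype(int)
for lift,col in ((0,(0,255,0)),(.006,(255,0,0))):
  for l in ([latch_d(2.2,x,y,.045+lift) for x,y in [(-.022,-.005),(.022,-.005),(.022,.005),(-.022,.005),(-.022,-.005)]],[latch_d(2.2,x,y,.013+lift) for x,y in [(-.032,-.009),(.048,-.009),(.048,.009),(-.032,.009),(-.032,-.009)]]):
    cv2.polylines(im,[np.int32(proj('wrist',[W(p,x) for x in l]))],False,col,1)
a=raw[80:300,200:440]; b=im[80:300,200:440]
sc=arm.camera('scene')[190:310,220:380,::-1]; sd=arm.camera('side')[190:310,220:380,::-1]
r=lambda m:cv2.resize(m,(400,300),interpolation=cv2.INTER_CUBIC)
cv2.imwrite('pics/c9.png',np.vstack([np.hstack([r(a),r(b)]),np.hstack([r(sc),r(sd)])]))
E
```

```text
(no output)
```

View pics/c9.png

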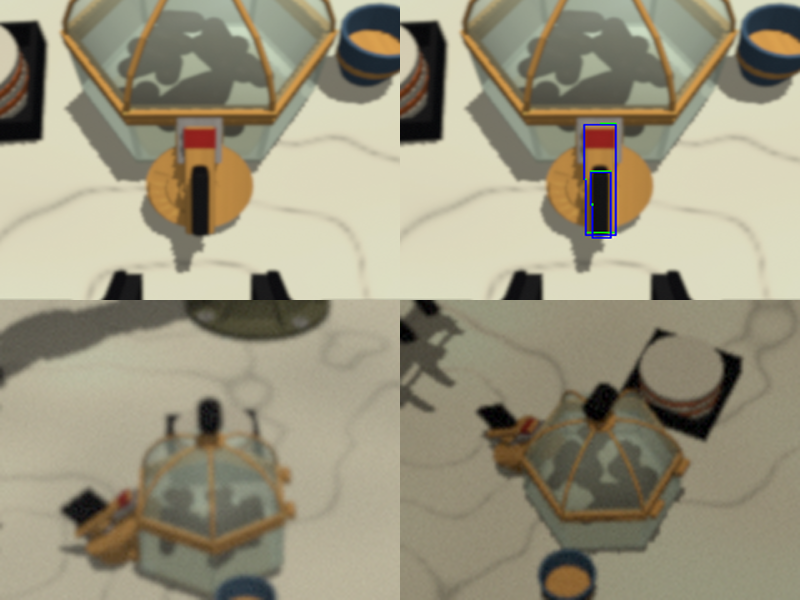

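The wrist view shows the bar centred over the lip, with the cover shut flat in both outside views. One numeric check of the drop, comparing the wing blobs with the model at lift 0 and 6 mm.

```bash
python3 - <<'E'
from h import *
p=np.load('p2.npy'); wing=[(x,y,z) for x in(-.022,.022) for y in(-.005,.005) for z in(.013,.045)]
for n in ['scene','side']:
    im=arm.camera(n).astype(int); M=[proj(n,[W(p,latch_d(2.2,x,y,z+l)) for x,y,z in wing]).mean(0) for l in (0,.006)]
    x,y=(M[0]-25).astype(int); m=(im[y:y+50,x:x+50].max(2)<50).astype(np.uint8)
    k,_,st,c=cv2.connectedComponentsWithStats(m); print(n,np.round(M,1).tolist(),[(np.round(c[i]+[x,y],1),st[i,4]) for i in range(1,k) if st[i,4]>20])
    K=proj(n,W(p,knob_d(0)))[0];K2=proj(n,W(p,knob_d(.05)))[0]; x,y=(K-25).astype(int); m=(im[y:y+50,x:x+50].max(2)<50).astype(np.uint8)
    k,_,st,c=cv2.connectedComponentsWithStats(m); print(' knob',K,K2,[(np.round(c[i]+[x,y],1),st[i,4]) for i in range(1,k) if st[i,4]>20])
E
```

```text
scene [[254.0, 272.8], [252.3, 271.5]] [(array([253.4, 272.7]), np.int32(106))]
 knob [303.8366407 236.3056292] [305.84672163 234.92993765] [(array([303.2, 236.6]), np.int32(80))]
side [[259.3, 235.6], [258.0, 234.1]] [(array([258.5, 236.5]), np.int32(88))]
 knob [300.77473448 229.44863733] [302.51507746 229.25955724] [(array([313.3, 222. ]), np.int32(37)), (array([299.6, 231. ]), np.int32(132)), (array([322.1, 233.7]), np.int32(22))]
```

The residuals match those from the start at lift 0 (scene +0.6/+0.1, side +0.8/−0.9), so the turnbutton is fully home, and the knob position fits the shut angle.

```bash
python3 -c "
from plant import arm
print(arm.hand_in())"
```

```text
the job is handed in; nothing more can be done
None
```

The cover is swung shut and the turnbutton is turned to its fastened notch and fully down over the lip; the gripper is clear of everything, and I handed the job in at about 18.5 s on the robot's clock (no verdict was shown).

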